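Shake the dust trap's filter and hold its lid open

ROBOT

A 7-joint arm with a two-finger parallel gripper is mounted at the origin on a cart in front of the work surface, level with it; the furniture and walls round the work are solid. World frame = base frame: x ahead of the robot, y to its left, z up, the work surface at z = 0. Lengths are in m, angles in rad, forces in N, time in s.
With the tool pointing down it reaches from about 0.4 to 0.9 m from the base axis. Payload 5.6 kg.
Tool frame: the origin (TCP) lies where the fingers leave the gripper's body, on its centre line; the fingertips stand 88 mm ahead of it and the grasp point (between the pads) lies 69 mm ahead of it; z points along the fingers, x is the direction in which the jaws open and shut, and the axes are right-handed (so a half turn about z gives the same grasp; the last joint's range is limited). The gripper opens to 92 mm and grips with 3 to 60 N. Pads are 20 mm wide; open, the fingers measure 128 mm over their backs; the gripper's body (75 mm by 189 mm) begins 69 mm behind the grasp point.
Start: joints at [1.27, 0.468, -0.012, 1.603, 0.006, 1.071, -0.056], TCP at [0.166, -0.629, 0.303] pointing down, gripper open.
Joint ranges: [-2.53, 2.53], [-0.31, 2.02], [-1.57, 1.55], [0.28, 2.44], [-1.29, 4.43], [0.15, 1.84], [-2.92, 2.92]. Speed limits (rad/s): [2.57, 2.57, 3.14, 3.14, 3.14, 3.14, 3.14].

INTERFACE

Orientations are given as a unit quaternion [x, y, z, w].
In Python, from station import * gives the robot as it stands.
- The arm moves only by the shell command python3 -m crank 'ROWS' [FORCE]. ROWS is JSON, a list of rows, each an object with "travel": the shift along the tool's x, y, z in mm, a list of three; "spin": the turn about the tool's z in rad; "fingers": the opening, from 0 (shut) to 1 (fully open). In form: [{"travel": [x, y, z], "spin": spin, "fingers": fingers}, ...]. A call has 1 to 12 rows; each row shifts and turns the pose as measured when the row begins, along the tool's axes as they then stand; what a row does not reach is not made up. A row lasts 1/8 s, in which the tool goes at most 62.5 mm and 10.7 degrees, less where a joint would pass 70% of its speed; a pose out of reach is approached as far as the arm can. A call with a gripper value outside its range is refused whole. The fingers move at their own pace and stop on an object; FORCE is the grip in N (left out, the last holds). Time passes only in rows, so rows that do not move let the fingers close. It gives the time, the measured TCP pose, the force and the opening at its end, in the units of the state.
- state(): the state, without advancing time (a new reading comes with each control period).
- capture(name): name is "scene" or "side" or "wrist"; returns the picture (420x560x3 uint8, red, green, blue); there is no depth.
- camera_params(name): a dict with "camera_matrix" (3x3 intrinsics, pixels), "camera_from_world" (4x4, takes a point from world to camera coordinates). Camera axes: x right, y down, z forward; pixel columns grow to the right and rows downward; lengths in m; the calibration is good to about 2 mm. A picture is of the moment at which its call begins: read the wrist's pose just before it. camera_params takes no time and is no camera call; for the wrist camera it gives the pose at the moment of the call.
- job_done(): hands the job in, once; it reports no verdict.
The state is a dict: "clock": time; "joint_positions": joint angles; "dq": joint speeds; "joint_torque": joint torques, N m; "tool_pos": TCP position; "orientation": TCP orientation; "contact_force": force on the tool from outside, world axes, zero at the start; "moment": the same for the moment, N m; "gripper_width": finger opening in m.
Only numpy, scipy, OpenCV 4.12 (cv2) and the standard library are available. Lean on these libraries where they do the work, as an engineer would, in place of code of your own. Each camera call takes 0.05 s, during which the arm holds its last target. There are 200 camera calls.

TASK

Clear the filter of the small dust trap on the stand: with the lid shut, pull its shaker knob all the way out and push it fully home again. Then raise the lid until it stands open at 60 degrees from shut and keep it there with the gripper; the lid falls shut by itself, so finish while still holding it, still and at that angle. Leave the other things on the stand where they are.

Things in the scene. Friction and masses are not known exactly. Their poses are not given: they have to be found in the camera images.
- dust_trap: small grey sheet-steel box bolted to the stand, 110 mm deep (x) x 150 mm wide (y) x 100 mm high, with a filter inside and a round inlet collar on its right side (-y); a dark 34 mm wide housing for the shaker rod is fixed along the left side (+y), its top at z = 122 mm. Origin: centre of the underside. Its x axis points from the front to the back (hinge side), y to the left as seen from the front, z up. Position and yaw (up to about 0.28 rad) vary.
- lid_angle (a joint): angle of the lid: 0 shut, grows as the front edge rises, stop at 1.40 rad (60 degrees = 1.047). It turns about a level axis along the box's y at lid_hinge. A light spring and its weight (0.2 to 0.4 kg) always close it; it takes about 2 to 6 N upward at the handle.
- lid_hinge (a point): middle of the lid's hinge axis, at the back of the box: 57 mm behind the box's origin, 103 mm up
- lid: grey sheet 115 mm deep, 156 mm wide, 4 mm thick, closing the top of the box (top at z = 106 mm when shut), with its handle. Origin on the hinge axis; when shut its axes are those of the box.
- lid_handle (a point): centre of the lid's handle: a black round crossbar, 16 mm in diameter and 28 mm long along the box's y, on a 10 mm round stalk that stands 36 mm forward of the middle of the lid's front edge. It moves with the lid on an arc of radius 151 mm about lid_hinge, at z = 106 mm when shut. Gripped by its two flat ends (fingers closing along the box's y) it can turn between the pads.
- shaker_knob (a joint): travel of the shaker knob: 0 fully home, 0.034 m fully out towards the front (along -x of the box). An over-centre detent tips it from mid travel to the nearer end and keeps it there; moving it off either end takes about 5 N.
- knob_grip (a point): centre of the shaker knob: a black round knob, 26 mm in diameter and 24 mm long, axis along the box's x, on a 12 mm steel rod that comes out of the front of the side housing; 93 mm to the left of the box's middle and 105 mm up; 79 mm in front of the box's origin when home. Free space all round it; the housing's front gland ends 28 mm behind its centre when home.
- paste_tin: round lidded tin, 66 mm across, 39 mm high; a bystander, to be left alone; origin at the centre of its underside
- quench_cup: enamel cup with a side handle, 81 x 108 x 76 mm; a bystander, to be left alone; origin at the centre of its underside
- oil_can: oil can with a long spout, 62 x 77 x 152 mm high; a bystander, to be left alone; origin at the centre of its underside
- tool_holder: upright cast tool holder, 73 x 88 x 105 mm high; a bystander, to be left alone; origin at the centre of its underside
- v_block: steel V-block, 60 x 48 x 30 mm; a bystander, to be left alone; origin at the centre of its underside
- tool_bit_0: square ground tool bit, 12 x 110 x 12 mm; a bystander, to be left alone; origin at the centre of its underside
- bolt_m10: hexagon bolt, 52 mm long, lying in front of the dust trap; a bystander, to be left alone; origin at the centre of its underside
- nut_m16: hexagon nut, 24 x 27 x 13 mm, lying in front of the dust trap; a bystander, to be left alone; origin at the centre of its underside

How it is judged:
By the outcome, as a careful person would: the job done as asked, in the order asked, and still so for the second after the job is handed in, while the arm keeps its last pose, push and grip.
It also fails if it takes over 48 s, if anything falls off the work surface, if the arm or the gripper's body presses on something with over 40 N, if the wrist force passes 120 N, or if a joint passes its speed limit or range.

## Working session

There is one attempt and no reset: what is moved stays moved. The work goes in short steps, Python scripts to look and compute and a shell command to move; the robot and the scene stay as the last step left them, time stands still between calls to the robot, and variables do not carry over. Pictures are saved under pics/ and viewed, about 8 in all and at most 12, crops included, and the job is handed in when it is done.

```bash
ls; mkdir -p pics; python3 - <<'E'
from station import *
import cv2,numpy as np
print(state())
for n in ["scene","side"]:
    p=camera_params(n); print(n,np.round(p["camera_matrix"],1).tolist(),np.round(p["camera_from_world"],4).tolist())
    cv2.imwrite(f"pics/{n}0.png",cv2.cvtColor(capture(n),cv2.COLOR_RGB2BGR))
E
```

```text
pics
{'clock': 0.0, 'joint_positions': array([ 1.26996765,  0.46837354, -0.01160967,  1.60361918,  0.00603353,
        1.0714061 , -0.05630809]), 'dq': array([ 1.18128610e-04,  3.42175215e-04, -1.61787543e-03,  1.18782914e-03,
       -7.24465129e-05, -5.22471960e-04,  1.09267231e-03]), 'joint_torque': array([ 1.70990620e-04, -5.20569420e+01, -1.25797515e-02, -2.43748999e+01,
       -5.67217986e-02,  1.72087247e-02,  1.53026540e-04]), 'tool_pos': array([ 0.16556755, -0.62811476,  0.30174443]), 'orientation': array([ 7.92127637e-01, -6.10354832e-01, -7.45234771e-04, -4.79387424e-04]), 'contact_force': array([ 0.05930911, -0.96266388,  1.22984078]), 'moment': array([-0.01221743,  0.02372366,  0.06434681]), 'gripper_width': 0.09208056769886208}
scene [[523.8, 0.0, 279.1], [0.0, 523.8, 206.2], [0.0, 0.0, 1.0]] [[-0.8507, -0.5256, -0.0065, 0.4218], [-0.3915, 0.6418, -0.6594, 0.3387], [0.3507, -0.5584, -0.7518, 1.0439], [0.0, 0.0, 0.0, 1.0]]
side [[489.5, 0.0, 283.4], [0.0, 489.5, 212.6], [0.0, 0.0, 1.0]] [[-0.8122, -0.5834, 0.0004, 0.4047], [-0.301, 0.4185, -0.8569, 0.2962], [0.4997, -0.6961, -0.5155, 0.9835], [0.0, 0.0, 0.0, 1.0]]
```

View pics/scene0.png

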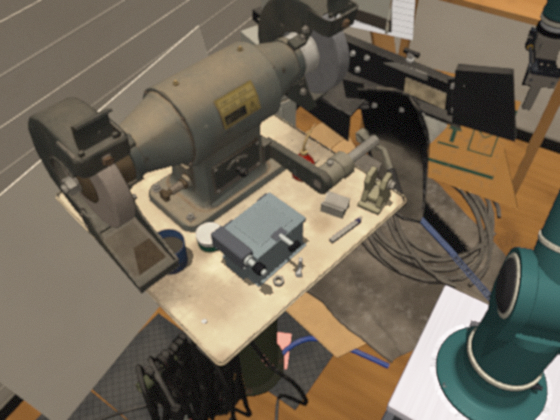

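View pics/side0.png

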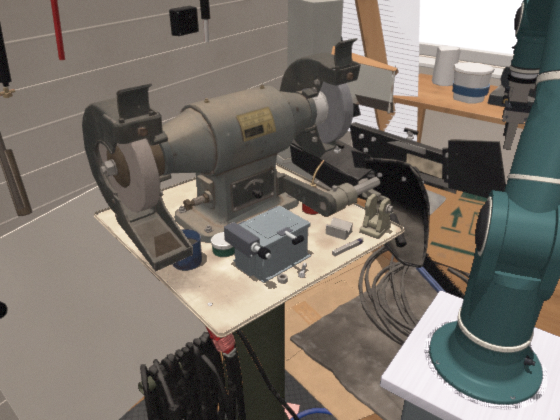

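The box sits mid-stand with a bench grinder behind it. In the scene view the lid is near (265,230), the knob near (258,265) and the handle near (290,238). In the side view the knob is near (265,252) and the handle near (292,236). Next I'll zoom in on both.

```bash
python3 - <<'E'
import cv2,numpy as np
a=cv2.imread("pics/scene0.png")[185:295,200:330]
b=cv2.imread("pics/side0.png")[195:295,215:330]
a=cv2.resize(a,None,fx=5,fy=5,interpolation=cv2.INTER_CUBIC)
cv2.imwrite("pics/c1.png",a)
b=cv2.resize(b,None,fx=5,fy=5,interpolation=cv2.INTER_CUBIC)
cv2.imwrite("pics/c2.png",b)
E
```

```text
(no output)
```

View pics/c1.png

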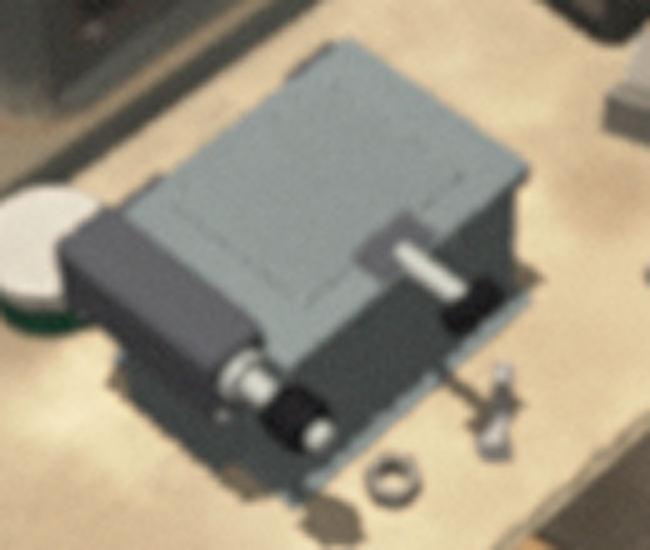

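View pics/c2.png

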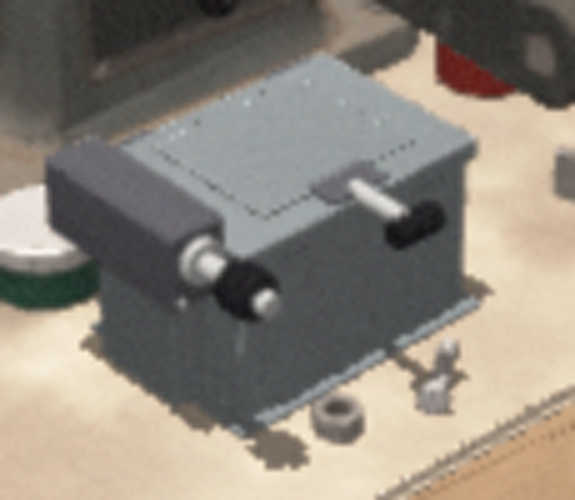

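```bash
cat > h.py <<'E'
from station import *
import cv2,numpy as np
def ray(n,uv,p=None):
    p=p or camera_params(n);T=np.array(p["camera_from_world"]);K=np.array(p["camera_matrix"])
    R=T[:3,:3];c=-R.T@T[:3,3];d=R.T@np.linalg.inv(K)@np.array([*uv,1.]);return c,d/np.linalg.norm(d)
def plane(n,uv,z,p=None):
    c,d=ray(n,uv,p);return c+d*(z-c[2])/d[2]
def tri(rs):
    A=sum(np.eye(3)-np.outer(d,d) for c,d in rs);b=sum((np.eye(3)-np.outer(d,d))@c for c,d in rs);return np.linalg.solve(A,b)
E
python3 - <<'E'
from h import *
S={k:(200+a/5,185+b/5) for k,(a,b) in dict(knob=(300,415),handle=(470,305),BR=(345,40),FR=(525,168),FL=(285,365)).items()}
D={k:(215+a/5,195+b/5) for k,(a,b) in dict(knob=(247,290),handle=(415,225),BR=(318,57),FR=(475,142),FL=(258,258)).items()}
Z=dict(knob=.105,handle=.106,BR=.106,FR=.106,FL=.106)
P={}
for k in S:
    a=plane("scene",S[k],Z[k]);b=plane("side",D[k],Z[k]);P[k]=(a+b)/2
    print(k,a.round(4)[:2],b.round(4)[:2],tri([ray("scene",S[k]),ray("side",D[k])]).round(4))
d=P["FL"]-P["FR"];print("yaw front",np.arctan2(d[1],d[0])-np.pi/2,np.linalg.norm(d))
d=P["BR"]-P["FR"];print("yaw right",np.arctan2(d[1],d[0]),np.linalg.norm(d))
d=P["knob"]-P["handle"];print("yaw k-h",np.arctan2(d[1],d[0])-np.arctan2(93,-79+94),np.linalg.norm(d))
print("cams",ray("scene",(0,0))[0],ray("side",(0,0))[0])
from scipy.spatial.transform import Rotation as Ro
print(Ro.from_quat(state()["orientation"]).as_matrix().round(3))
for n in ("wrist",):
    print(camera_params(n))
E
```

```text
knob [0.4918 0.081 ] [0.4927 0.0823] [0.4925 0.0813 0.1046]
handle [ 0.4601 -0.0045] [ 0.4592 -0.0049] [ 0.4599 -0.0051  0.1055]
BR [ 0.5894 -0.1075] [ 0.5898 -0.1055] [ 0.5907 -0.108   0.1046]
FR [ 0.4782 -0.0835] [ 0.4763 -0.0833] [ 0.4784 -0.0855  0.104 ]
FL [0.5107 0.0636] [0.5032 0.0603] [0.5094 0.0587 0.1022]
yaw front -0.20161243588070588 0.1483791109153821
yaw right -0.20242161492147134 0.1147105242494636
yaw k-h -0.2009302426727715 0.09230451823492992
cams [0.12527595 0.58721962 1.01078931] [-0.07359782  0.79674745  0.76060471]
[[ 0.255 -0.967 -0.001]
 [-0.967 -0.255  0.002]
 [-0.002  0.    -1.   ]]
{'camera_matrix': array([[338.31681116,   0.        , 283.18733876],
       [  0.        , 338.31681116, 216.31956113],
       [  0.        ,   0.        ,   1.        ]]), 'camera_from_world': array([[ 0.25542793, -0.96682578, -0.00211496, -0.64843803],
       [-0.92362098, -0.24465903,  0.29506991, -0.0323083 ],
       [-0.28579864, -0.07341568, -0.95547333,  0.3917798 ],
       [ 0.        ,  0.        ,  0.        ,  1.        ]])}
```

```bash
python3 - <<'E'
from h import *
for n,s,d in [("blackbox topR",(515,70),(504,142)),("blackbox botR",(518,135),(501,185)),("black box botL",(449,122),(445,172)),
 ("rest arm ball",(322,183),(343,203)),("rest arm tip",(378,140),(380,180)),("round guard low",(418,200),(424,250)),("nameplate",(238,100),(257,124)),("right wheel guard",(352,10),(355,42)),("left rest tip",(178,265),(185,255)),("left guard",(50,110),(90,110))]:
    r=[ray("scene",s),ray("side",d)];X=tri(r)
    print(n,X.round(3),[round(float(np.linalg.norm(np.cross(X-c,v))),3) for c,v in r])
for n,uv in [("frontR corner",(405,200)),("frontL corner",(222,362)),("backL",(62,195)),("pedestal frontR",(270,165)),("bit",(347,230)),("holder",(378,205))]: print(n,plane("scene",uv,0).round(3))
E
```

```text
blackbox topR [ 0.23  -0.926  0.096] [0.005, 0.005]
blackbox botR [ 0.153 -0.662  0.068] [0.006, 0.006]
black box botL [ 0.32  -0.606  0.084] [0.003, 0.003]
rest arm ball [ 0.485 -0.221  0.097] [0.022, 0.022]
rest arm tip [ 0.454 -0.43   0.089] [0.002, 0.002]
round guard low [ 0.327 -0.545 -0.181] [0.007, 0.007]
nameplate [ 0.704 -0.166  0.292] [0.0, 0.0]
right wheel guard [ 0.501 -0.289  0.505] [0.005, 0.005]
left rest tip [0.67  0.152 0.066] [0.008, 0.008]
left guard [0.952 0.139 0.366] [0.014, 0.014]
frontR corner [ 0.33  -0.351  0.   ]
frontL corner [0.474 0.256 0.   ]
backL [1.104 0.1   0.   ]
pedestal frontR [ 0.698 -0.279  0.   ]
bit [ 0.413 -0.184  0.   ]
holder [ 0.382 -0.299  0.   ]
```

```bash
python3 -m crank '[{"travel":[0,0,0],"spin":0.153,"fingers":1},{"travel":[0,0,0],"spin":0.153,"fingers":1},{"travel":[0,0,0],"spin":0.153,"fingers":1},{"travel":[-50,-12,0],"spin":0,"fingers":1},{"travel":[-50,-12,0],"spin":0,"fingers":1},{"travel":[-50,-12,0],"spin":0,"fingers":1},{"travel":[-50,-12,0],"spin":0,"fingers":1},{"travel":[-50,-12,0],"spin":0,"fingers":0.6},{"travel":[-50,-12,0],"spin":0,"fingers":0.6},{"travel":[-50,-12,0],"spin":0,"fingers":0.6}]'
```

```text
clock: 1.35
tool_pos: [0.3246, -0.2961, 0.2983]
orientation: [-0.624, 0.782, 0.004, 0.0]
contact_force: [1.0, 0.2, 0.3]
gripper_width: 0.064
```

```bash
cat >> h.py <<'E'
from scipy.spatial.transform import Rotation as Ro
YAW=-0.201
def need(g,yaw=YAW):
    s=state();M=Ro.from_quat(s["orientation"]).as_matrix();gp=s["tool_pos"]+M[:,2]*.069
    d=M.T@(np.array(g)-gp)*1000
    a=np.arctan2(M[1,0],M[0,0]);want=yaw-np.pi/2
    print("t",round(s["clock"],2),"grasp",gp.round(4),"travel",d.round(1),"spin",round((a-want+np.pi/2)%np.pi-np.pi/2,3),"F",s["contact_force"].round(1),"w",round(s["gripper_width"],4),"tilt",M[:2,2].round(3))
E
python3 -c "
from h import *
need([.492,.0815,.22])"
```

```text
t 1.35 grasp [ 0.3242 -0.2956  0.2293] travel [-404.9  -79.8   11.1] spin -0.023 F [1.  0.2 0.3] w 0.064 tilt [-0.005  0.007]
```

```bash
python3 -m crank '[{"travel":[-51,-10,0],"spin":-0.023,"fingers":0.6},{"travel":[-51,-10,0],"spin":0,"fingers":0.6},{"travel":[-51,-10,0],"spin":0,"fingers":0.6},{"travel":[-51,-10,0],"spin":0,"fingers":0.6},{"travel":[-51,-10,0],"spin":0,"fingers":0.6},{"travel":[-51,-10,0],"spin":0,"fingers":0.6},{"travel":[-51,-10,0],"spin":0,"fingers":0.6},{"travel":[-40,-10,0],"spin":0,"fingers":0.6},{"travel":[0,0,0],"spin":0,"fingers":0.6}]'
python3 - <<'E'
from h import *
need([.492,.0815,.22])
p=camera_params("wrist");im=capture("wrist")
np.save("wp.npy",p["camera_from_world"])
cv2.imwrite("pics/w1.png",cv2.cvtColor(im,cv2.COLOR_RGB2BGR))
E
```

```text
clock: 2.48
tool_pos: [0.4859, 0.0931, 0.2995]
orientation: [-0.635, 0.773, 0.004, 0.001]
contact_force: [0.5, 0.1, -1.0]
gripper_width: 0.0553
t 2.48 grasp [0.4857 0.0936 0.2305] travel [10.7 -8.6 10.4] spin 0.006 F [ 0.5  0.1 -1. ] w 0.0553 tilt [-0.004  0.007]
```

View pics/w1.png

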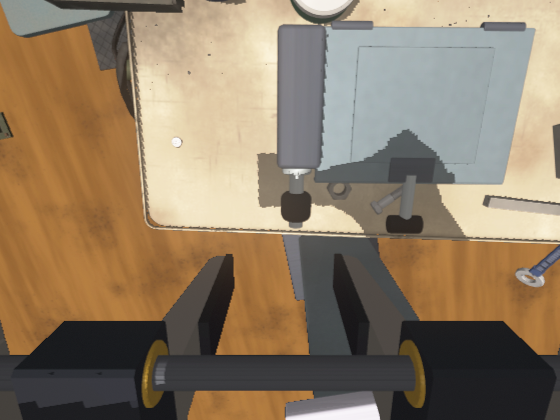

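The wrist view shows the knob centred at about (296,205), the handle bar at about (405,224), the lid's front edge from (315,182) to (503,183), and the lid shut. I'll turn those into positions.

```bash
python3 - <<'E'
from h import *
p=dict(camera_from_world=np.load("wp.npy"),camera_matrix=camera_params("wrist")["camera_matrix"])
k=plane("wrist",(296,205),.107,p);h=plane("wrist",(405,223.5),.108,p)
fr=plane("wrist",(503,183),.106,p);br=plane("wrist",(533,29),.106,p)
for n,q in [("k",k),("h",h),("fr",fr),("br",br)]: print(n,q.round(4))
d=k-h;print(np.arctan2(d[1],d[0])-np.arctan2(93,15)); d=br-fr;print(np.arctan2(d[1],d[0]),np.linalg.norm(d))
need([k[0],k[1],.106])
E
```

```text
k [0.4934 0.0832 0.107 ]
h [ 0.4601 -0.0043  0.108 ]
fr [ 0.479  -0.0866  0.106 ]
br [ 0.5896 -0.1079  0.106 ]
-0.20383345962433452
-0.19074485871245656 0.11260479917257311
t 2.52 grasp [0.4851 0.0918 0.2303] travel [  7.4 -10.6 124.2] spin 0.004 F [ 0.6 -0.8  0.1] w 0.0553 tilt [-0.005  0.006]
```

```bash
python3 -m crank '[{"travel":[7,-10,20],"spin":0.004,"fingers":0.6},{"travel":[0,0,30],"spin":0,"fingers":0.6},{"travel":[0,0,30],"spin":0,"fingers":0.6},{"travel":[0,0,25],"spin":0,"fingers":0.6},{"travel":[0,0,0],"spin":0,"fingers":0.6}]'
python3 -c "
from h import *
need([.493,.0825,.105])"
```

```text
clock: 3.15
tool_pos: [0.4916, 0.0744, 0.1911]
orientation: [-0.629, 0.778, 0.002, -0.002]
contact_force: [-0.3, -0.0, -0.2]
gripper_width: 0.0554
t 3.15 grasp [0.4911 0.0744 0.1221] travel [-8.3 -0.2 17.1] spin -0.01 F [-0.3 -0.  -0.2] w 0.0554 tilt [-0.007  0.001]
```

```bash
python3 -m crank '[{"travel":[-8,0,8],"spin":-0.01,"fingers":0.6},{"travel":[0,0,0],"spin":0,"fingers":0.6}]'
python3 -c "
from h import *
need([.493,.0825,.105])"
```

```text
clock: 3.4
tool_pos: [0.494, 0.0817, 0.1843]
orientation: [-0.632, 0.775, 0.002, -0.002]
contact_force: [1.2, 0.5, 0.4]
gripper_width: 0.0551
t 3.4 grasp [0.4937 0.0817 0.1153] travel [-0.7  0.8 10.3] spin -0.002 F [1.2 0.5 0.4] w 0.0551 tilt [-0.005  0.   ]
```

Aligned. I'll go down the last 10 mm and close.

```bash
python3 -m crank '[{"travel":[-0.5,0.5,10],"spin":0,"fingers":0.6},{"travel":[0,0,0],"spin":0,"fingers":0.2},{"travel":[0,0,0],"spin":0,"fingers":0.1},{"travel":[0,0,0],"spin":0,"fingers":0.1},{"travel":[0,0,0],"spin":0,"fingers":0.1},{"travel":[0,0,0],"spin":0,"fingers":0.1}]' 30
python3 -c "
from h import *
need([.493,.0825,.105])"
```

```text
clock: 4.15
tool_pos: [0.4942, 0.0823, 0.175]
orientation: [-0.632, 0.775, 0.001, -0.001]
contact_force: [0.7, 0.4, -1.2]
gripper_width: 0.0246
t 4.15 grasp [0.4941 0.0823 0.106 ] travel [0.  1.1 1. ] spin -0.002 F [ 0.7  0.4 -1.2] w 0.0246 tilt [-0.002  0.   ]
```

```bash
python3 -m crank '[{"travel":[0,8,0],"spin":0,"fingers":0.1},{"travel":[0,8,0],"spin":0,"fingers":0.1},{"travel":[0,8,0],"spin":0,"fingers":0.1},{"travel":[0,8,0],"spin":0,"fingers":0.1},{"travel":[0,5,0],"spin":0,"fingers":0.1},{"travel":[0,3,0],"spin":0,"fingers":0.1},{"travel":[0,0,0],"spin":0,"fingers":0.1}]'
python3 -c "
from h import *
need([.4941,.0823,.106])"
```

```text
clock: 5.03
tool_pos: [0.4597, 0.089, 0.1751]
orientation: [-0.631, 0.775, -0.004, 0.007]
contact_force: [-1.4, 0.3, -1.6]
gripper_width: 0.0247
t 5.03 grasp [0.4608 0.0892 0.1061] travel [  0.  -34.1   0.6] spin -0.003 F [-1.4  0.3 -1.6] w 0.0247 tilt [0.016 0.003]
```

```bash
python3 -m crank '[{"travel":[0,4,0],"spin":0,"fingers":0.1},{"travel":[0,4,0],"spin":0,"fingers":0.1}]'
python3 - <<'E'
from h import *
need([.4941,.0823,.106])
im=capture("scene")[185:325,180:340]
cv2.imwrite("pics/s2.png",cv2.cvtColor(cv2.resize(im,None,fx=4,fy=4,interpolation=cv2.INTER_CUBIC),cv2.COLOR_RGB2BGR))
E
```

```text
clock: 5.28
tool_pos: [0.4582, 0.089, 0.1753]
orientation: [-0.631, 0.776, -0.008, 0.014]
contact_force: [15.6, -3.0, -19.7]
gripper_width: 0.0248
t 5.28 grasp [0.4604 0.0893 0.1064] travel [  0.  -34.4   1.4] spin -0.004 F [ 15.6  -3.  -19.7] w 0.0248 tilt [0.032 0.005]
```

View pics/s2.png

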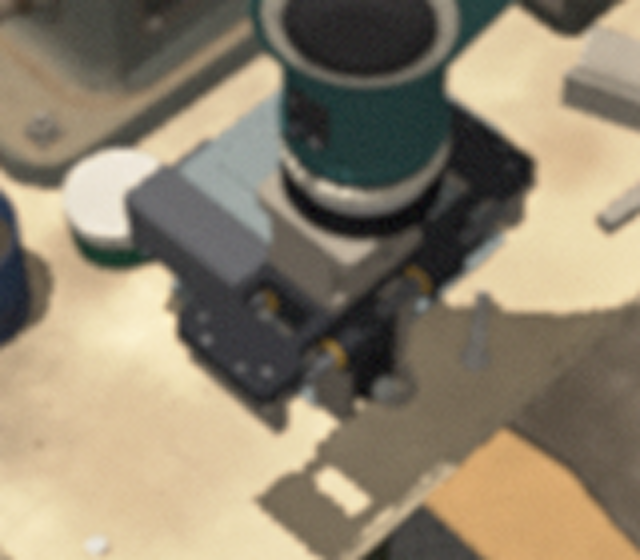

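The knob is at its outer stop: 34 mm of travel and a 16 N reaction. The hand hides it in the picture. Now I'll push it home.

```bash
python3 -m crank '[{"travel":[0,-6,0],"spin":0,"fingers":0.1},{"travel":[0,-8,0],"spin":0,"fingers":0.1},{"travel":[0,-8,0],"spin":0,"fingers":0.1},{"travel":[0,-8,0],"spin":0,"fingers":0.1},{"travel":[0,-5,0],"spin":0,"fingers":0.1},{"travel":[0,-4,0],"spin":0,"fingers":0.1},{"travel":[0,-3,0],"spin":0,"fingers":0.1}]'
python3 - <<'E'
from h import *
need([.4941,.0823,.106])
E
```

```text
clock: 6.2
tool_pos: [0.4934, 0.0821, 0.175]
orientation: [-0.632, 0.775, -0.003, 0.006]
contact_force: [-10.5, 1.9, 9.7]
gripper_width: 0.0246
t 6.2 grasp [0.4943 0.0823 0.106 ] travel [-0.   0.2 -0. ] spin -0.002 F [-10.5   1.9   9.7] w 0.0246 tilt [0.013 0.003]
```

```bash
python3 -m crank '[{"travel":[0,-1,0],"spin":0,"fingers":0.1},{"travel":[0,1,0],"spin":0,"fingers":0.6},{"travel":[0,0,0],"spin":0,"fingers":0.6},{"travel":[0,0,0],"spin":0,"fingers":0.6},{"travel":[0,0,0],"spin":0,"fingers":0.6},{"travel":[0,0,-30],"spin":0,"fingers":0.6},{"travel":[0,0,-30],"spin":0,"fingers":0.6},{"travel":[0,0,-30],"spin":0,"fingers":0.6},{"travel":[0,0,0],"spin":0,"fingers":0.6}]'
python3 - <<'E'
from h import *
need([.460,-.0045,.19])
E
```

```text
clock: 7.32
tool_pos: [0.4933, 0.0815, 0.2685]
orientation: [-0.632, 0.775, -0.004, 0.007]
contact_force: [-0.9, -0.0, -0.6]
gripper_width: 0.0553
t 7.33 grasp [0.4943 0.0817 0.1995] travel [91.4 16.3  8.8] spin -0.003 F [-0.9 -0.  -0.6] w 0.0553 tilt [0.015 0.003]
```

```bash
python3 -m crank '[{"travel":[45,8,0],"spin":0,"fingers":0.6},{"travel":[45,8,0],"spin":0,"fingers":0.6},{"travel":[0,0,0],"spin":0,"fingers":0.6},{"travel":[0,0,0],"spin":0,"fingers":0.6}]'
python3 - <<'E'
from h import *
need([.460,-.0045,.107])
p=camera_params("wrist");im=capture("wrist");np.save("wp2.npy",p["camera_from_world"])
cv2.imwrite("pics/w2.png",cv2.cvtColor(im,cv2.COLOR_RGB2BGR))
E
```

```text
clock: 7.82
tool_pos: [0.4577, -0.005, 0.2648]
orientation: [-0.632, 0.775, -0.002, 0.006]
contact_force: [0.2, 0.1, -0.4]
gripper_width: 0.0552
t 7.83 grasp [ 0.4585 -0.0048  0.1958] travel [-0.1 -0.5 88.8] spin -0.001 F [ 0.2  0.1 -0.4] w 0.0552 tilt [0.012 0.003]
```

View pics/w2.png

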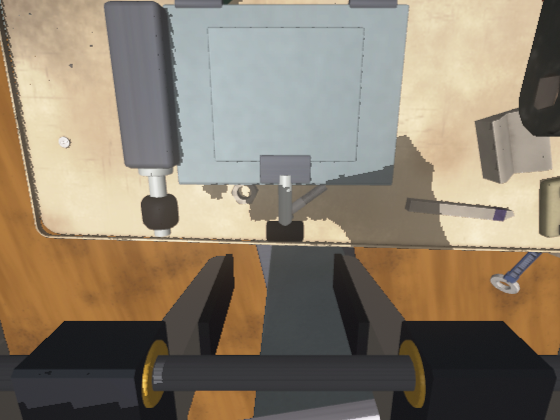

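```bash
python3 - <<'E'
from h import *
p=dict(camera_from_world=np.load("wp2.npy"),camera_matrix=camera_params("wrist")["camera_matrix"])
print(plane("wrist",(160,211),.107,p),plane("wrist",(285,231),.108,p))
E
python3 -m crank '[{"travel":[0,0,30],"spin":0,"fingers":0.6},{"travel":[0,0,30],"spin":0,"fingers":0.6},{"travel":[0,0,12],"spin":0,"fingers":0.6},{"travel":[0,0,0],"spin":0,"fingers":0.6}]'
python3 -c "
from h import *
need([.460,-.0045,.107])"
```

```text
[0.49256108 0.08250125 0.107     ] [ 0.45939763 -0.00467854  0.108     ]
clock: 8.38
tool_pos: [0.4604, -0.0005, 0.1907]
orientation: [-0.635, 0.773, -0.002, 0.007]
contact_force: [0.9, 0.1, 0.5]
gripper_width: 0.0553
t 8.38 grasp [ 4.613e-01 -1.000e-04  1.217e-01] travel [ 4.7  0.6 14.7] spin 0.006 F [0.9 0.1 0.5] w 0.0553 tilt [0.013 0.005]
```

The picture shows the knob at (160,211), which works out to (0.4926, 0.0825), its home position, with the handle at (285,231), or (0.4594, −0.0047). I'll go down and grip the handle.

```bash
python3 -m crank '[{"travel":[4.5,1,7],"spin":0.006,"fingers":0.6},{"travel":[0,0,8],"spin":0,"fingers":0.6},{"travel":[0,0,0],"spin":0,"fingers":0.3},{"travel":[0,0,0],"spin":0,"fingers":0.1},{"travel":[0,0,0],"spin":0,"fingers":0.1},{"travel":[0,0,0],"spin":0,"fingers":0.1},{"travel":[0,0,0],"spin":0,"fingers":0.1}]' 30
python3 -c "
from h import *
need([.460,-.0045,.107])"
```

```text
clock: 9.25
tool_pos: [0.4598, -0.006, 0.177]
orientation: [-0.632, 0.775, -0.004, 0.007]
contact_force: [-0.4, -1.2, -1.2]
gripper_width: 0.0278
t 9.25 grasp [ 0.461  -0.0058  0.108 ] travel [-1.1  1.2  0.9] spin -0.001 F [-0.4 -1.2 -1.2] w 0.0278 tilt [0.016 0.003]
```

```bash
python3 -m crank '[{"travel":[0,-0.7,-13],"spin":0,"fingers":0.1},{"travel":[0,-2,-13],"spin":0,"fingers":0.1},{"travel":[0,-3,-12.7],"spin":0,"fingers":0.1},{"travel":[0,-4.3,-12.6],"spin":0,"fingers":0.1},{"travel":[0,0,0],"spin":0,"fingers":0.1}]'
cat >> h.py <<'E'
R=151.;PHI0=np.arctan2(3,150.97)
G0=np.array([.461,-.0058,.108])
def lid(target=60):
    s=state();M=Ro.from_quat(s["orientation"]).as_matrix();gp=s["tool_pos"]+M[:,2]*.069
    bx=np.array([np.cos(YAW),np.sin(YAW),0]);hinge=G0+bx*.15097-np.array([0,0,.003])
    v=gp-hinge;f=-v@bx;print("angle",np.degrees(np.arctan2(v[2],f)-PHI0).round(2),"r",np.hypot(f,v[2]).round(4),"lat",round(float(v@np.array([-bx[1],bx[0],0])),4))
    t=np.radians(target)+PHI0;need(hinge-bx*.151*np.cos(t)+np.array([0,0,.151*np.sin(t)]))
E
python3 -c "
from h import *
lid()"
```

```text
clock: 9.88
tool_pos: [0.4706, -0.0084, 0.2327]
orientation: [-0.632, 0.775, -0.005, 0.009]
contact_force: [2.5, -0.8, -4.4]
gripper_width: 0.0276
angle 21.66 r 0.1515 lat -0.0001
t 9.88 grasp [ 0.472  -0.0081  0.1637] travel [ -0.7 -68.2 -72.2] spin -0.001 F [ 2.5 -0.8 -4.4] w 0.0276 tilt [0.02  0.003]
```

```bash
python3 -m crank '[{"travel":[0,-5,-11],"spin":0,"fingers":0.1},{"travel":[0,-6,-11],"spin":0,"fingers":0.1},{"travel":[0,-7,-11],"spin":0,"fingers":0.1},{"travel":[0,-8,-10],"spin":0,"fingers":0.1},{"travel":[0,-8,-9],"spin":0,"fingers":0.1},{"travel":[0,0,0],"spin":0,"fingers":0.1}]'
python3 -c "
from h import *
lid()"
```

```text
clock: 10.62
tool_pos: [0.5061, -0.0159, 0.2872]
orientation: [-0.632, 0.775, -0.005, 0.01]
contact_force: [1.7, -0.2, -6.4]
gripper_width: 0.0279
angle 46.49 r 0.1533 lat -0.0002
t 10.62 grasp [ 0.5077 -0.0155  0.2182] travel [ -0.4 -30.8 -18.4] spin -0.001 F [ 1.7 -0.2 -6.4] w 0.0279 tilt [0.023 0.005]
```

```bash
python3 -m crank '[{"travel":[0,-9,-7],"spin":0,"fingers":0.1},{"travel":[0,-9,-6],"spin":0,"fingers":0.1},{"travel":[0,-8,-4],"spin":0,"fingers":0.1},{"travel":[0,0,0],"spin":0,"fingers":0.1}]'
python3 - <<'E'
from h import *
lid()
for n in ("scene","side"):
    cv2.imwrite(f"pics/{n}3.png",cv2.cvtColor(capture(n),cv2.COLOR_RGB2BGR))
a=cv2.imread("pics/scene3.png")[150:290,190:340];b=cv2.imread("pics/side3.png")[150:290,200:350]
cv2.imwrite("pics/e3.png",np.hstack([cv2.resize(q,(400,373),interpolation=cv2.INTER_CUBIC) for q in (a,b)]))
E
```

```text
clock: 11.12
tool_pos: [0.53, -0.0207, 0.3049]
orientation: [-0.633, 0.774, -0.002, 0.007]
contact_force: [-0.4, 0.1, -6.2]
gripper_width: 0.0273
angle 57.56 r 0.1532 lat -0.0003
t 11.12 grasp [ 0.5309 -0.0203  0.2359] travel [-0.3 -6.7 -1.2] spin 0.0 F [-0.4  0.1 -6.2] w 0.0273 tilt [0.013 0.006]
```

View pics/e3.png

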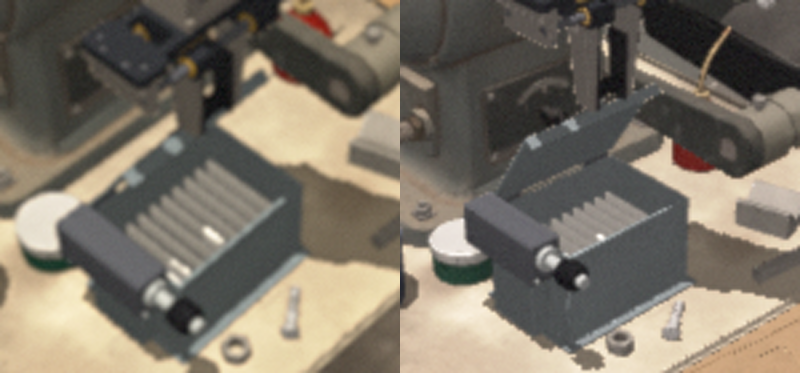

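```bash
python3 -m crank '[{"travel":[0,-5,-1],"spin":0,"fingers":0.1},{"travel":[0,0,0],"spin":0,"fingers":0.1},{"travel":[0,0,0],"spin":0,"fingers":0.1}]'
python3 - <<'E'
from h import *
lid()
cv2.imwrite(f"pics/side4.png",cv2.cvtColor(capture("side"),cv2.COLOR_RGB2BGR))
b=cv2.imread("pics/side4.png")[170:240,225:315]
cv2.imwrite("pics/e4.png",cv2.resize(b,None,fx=8,fy=8,interpolation=cv2.INTER_CUBIC))
E
```

```text
clock: 11.6
tool_pos: [0.5327, -0.0212, 0.3062]
orientation: [-0.633, 0.774, -0.001, 0.005]
contact_force: [-1.7, 1.4, -3.6]
gripper_width: 0.0273
angle 58.61 r 0.1531 lat -0.0003
t 11.6 grasp [ 0.5333 -0.0208  0.2372] travel [-0.3 -4.2  0. ] spin 0.001 F [-1.7  1.4 -3.6] w 0.0273 tilt [0.009 0.005]
```

View pics/e4.png

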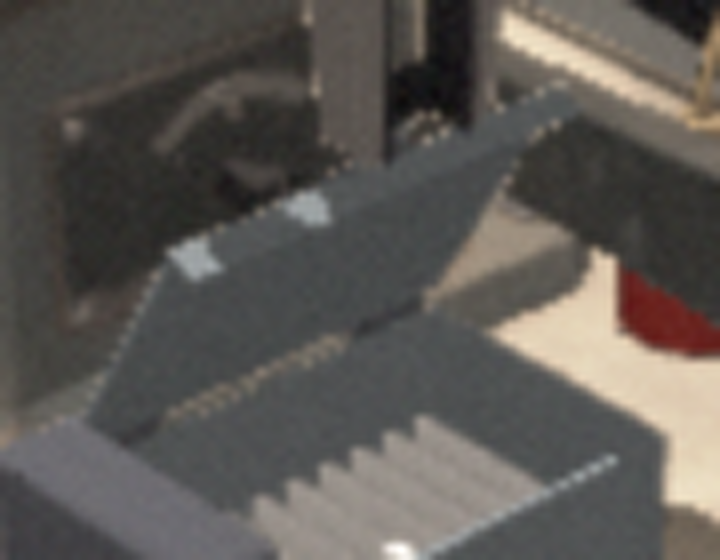

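```bash
python3 - <<'E'
from h import *
bx=np.array([np.cos(YAW),np.sin(YAW),0]);by=np.array([-bx[1],bx[0],0])
for G in (G0,np.array([.4597,-.0047,.106])):
  hinge=G+bx*.15097;hinge[2]=.103
  for n,uv,y in [("FL",(168,258),.078),("FR",(568,82),-.078),("FRlip",(578,105),-.078)]:
    c,d=ray("side",(225+uv[0]/8,170+uv[1]/8));X=c+d*((y-(c-hinge)@by)/(d@by));v=X-hinge
    f=-v@bx;print(n,f.round(4),v[2].round(4),"r",np.hypot(f,v[2]).round(4),"ang",np.degrees(np.arctan2(v[2],f)).round(1))
E
```

```text
FL 0.0587 0.0967 r 0.1131 ang 58.7
FR 0.063 0.1007 r 0.1187 ang 58.0
FRlip 0.0675 0.0944 r 0.1161 ang 54.4
FL 0.0582 0.0975 r 0.1135 ang 59.1
FR 0.0623 0.1013 r 0.1189 ang 58.4
FRlip 0.0669 0.095 r 0.1162 ang 54.9
```

```bash
python3 -m crank '[{"travel":[0,-4.5,-2],"spin":0,"fingers":0.1},{"travel":[0,0,0],"spin":0,"fingers":0.1},{"travel":[0,0,0],"spin":0,"fingers":0.1}]'
python3 - <<'E'
from h import *
lid()
print(np.abs(state()["dq"]).max())
E
```

```text
clock: 12.02
tool_pos: [0.5369, -0.022, 0.3085]
orientation: [-0.633, 0.774, -0.0, 0.004]
contact_force: [-2.8, 0.6, -1.3]
gripper_width: 0.0277
angle 60.4 r 0.153 lat -0.0003
t 12.03 grasp [ 0.5374 -0.0216  0.2395] travel [-0.3 -0.   2.3] spin 0.001 F [-2.8  0.6 -1.3] w 0.0277 tilt [0.007 0.005]
0.004689238453336021
```

```bash
python3 -m crank '[{"travel":[0,0,0],"spin":0,"fingers":0.1},{"travel":[0,0,0],"spin":0,"fingers":0.1},{"travel":[0,0,0],"spin":0,"fingers":0.1},{"travel":[0,0,0],"spin":0,"fingers":0.1}]'
python3 - <<'E'
from h import *
lid()
cv2.imwrite(f"pics/side5.png",cv2.cvtColor(capture("side"),cv2.COLOR_RGB2BGR))
b=cv2.imread("pics/side5.png")[170:240,225:315]
cv2.imwrite("pics/e5.png",cv2.resize(b,None,fx=8,fy=8,interpolation=cv2.INTER_CUBIC))
E
```

```text
clock: 12.52
tool_pos: [0.5369, -0.022, 0.3085]
orientation: [-0.633, 0.774, -0.0, 0.004]
contact_force: [-3.0, -0.1, -0.9]
gripper_width: 0.028
angle 60.38 r 0.153 lat -0.0003
t 12.53 grasp [ 0.5374 -0.0217  0.2395] travel [-0.3 -0.1  2.3] spin 0.001 F [-3.  -0.1 -0.9] w 0.028 tilt [0.007 0.005]
```

View pics/e5.png

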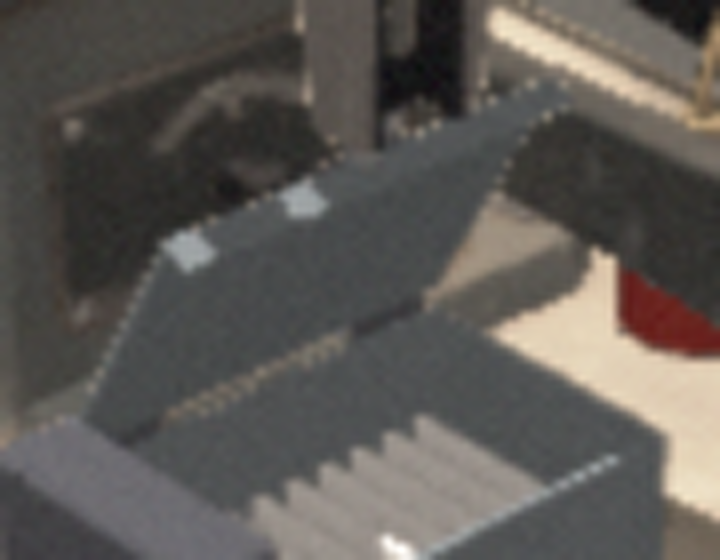

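```bash
python3 - <<'E'
from h import *
bx=np.array([np.cos(YAW),np.sin(YAW),0]);by=np.array([-bx[1],bx[0],0])
hinge=np.array([.4603,-.0052,.106])+bx*.15097;hinge[2]=.103
p=camera_params("side");T=p["camera_from_world"]
for a in (58,60,62):
  t=np.radians(a)
  for y in (.078,-.078):
   for l,h in ((.115,.003),(.115,-.001),(0,-.001)):
    X=hinge+by*y-bx*(l*np.cos(t)-h*np.sin(t))+np.array([0,0,l*np.sin(t)+h*np.cos(t)])
    q=p["camera_matrix"]@(T[:3,:3]@X+T[:3,3]);q=q[:2]/q[2];print(a,y,l,h,((q-[225,170])*8).round(0))
E
```

```text
58 0.078 0.115 0.003 [168. 252.]
58 0.078 0.115 -0.001 [175. 263.]
58 0.078 0 -0.001 [ 63. 464.]
58 -0.078 0.115 0.003 [558.  83.]
58 -0.078 0.115 -0.001 [566.  93.]
58 -0.078 0 -0.001 [435. 291.]
60 0.078 0.115 0.003 [160. 242.]
60 0.078 0.115 -0.001 [168. 252.]
60 0.078 0 -0.001 [ 63. 464.]
60 -0.078 0.115 0.003 [551.  73.]
60 -0.078 0.115 -0.001 [558.  83.]
60 -0.078 0 -0.001 [435. 291.]
62 0.078 0.115 0.003 [152. 231.]
62 0.078 0.115 -0.001 [160. 242.]
62 0.078 0 -0.001 [ 63. 463.]
62 -0.078 0.115 0.003 [543.  64.]
62 -0.078 0.115 -0.001 [551.  73.]
62 -0.078 0 -0.001 [435. 291.]
```

The image puts the lid at about 59.5° (corners near (162,241) and (556,78)) and the arm pose gives 60.4°. The arm is still, so I'll hand it in.

```bash
python3 -c "
from h import *
print(job_done()); lid()"
```

```text
the job is handed in; nothing more can be done
None
the job is handed in; nothing more can be done
```

I cycled the shaker knob with the lid shut, then raised the lid to about 60° and handed the job in at 12.6 s with the gripper still holding it.

- **Knob:** I pulled it out 34 mm until it hit its stop with about a 16 N reaction. I then pushed it back to where it started, pressing with about 10 N. The wrist picture put it at its home position, though the pull-out itself was judged by travel and force because the hand hid the knob.
- **Lid:** The arm pose gives 60.4° and the side picture about 59.5°. Joint speeds were near zero and the pose did not change over the last half second.
- **Disagreement:** The handle's arc came out at 153 mm radius instead of the stated 151 mm. That is about 2 mm of slip or calibration error, worth under 1° of lid angle.
- **Other things on the stand:** The nut, bolt and tin looked undisturbed in the pictures after the knob cycle. I did not measure any of the bystanders at the end.

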